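# Put the loader valve's lever in float

## Robot

A 6-joint arm with a two-finger parallel gripper is mounted at the origin on a cart in front of the work surface, level with it; the furniture and walls round the work are solid. World frame = base frame: x ahead of the robot, y to its left, z up, the work surface at z = 0. Lengths are in m, angles in degrees, forces in N, time in s.
With the tool pointing down it reaches from about 0.3 to 0.75 m from the base axis. Payload 8.5 kg.
Tool frame: the origin (TCP) lies midway between the tips of the shut fingers; the grasp point (between the pads) lies 19 mm behind it (env.hold_point_z is the distance from the TCP to the grasp point, in m); z points along the fingers, y is the line along which they close (so a half turn about z gives the same grasp; the last joint's range is limited). The gripper opens to 85 mm and grips with 20 to 120 N. Pads are 22 mm wide; open, the fingers measure 114 mm over their backs; the gripper's body (76 mm by 85 mm) begins 54 mm behind the grasp point. The pads swing forward as they close: fully open they stand 13 mm farther back than shut.
Start: joints at [61.518, 21.807, 74.336, -0, 83.858, -12.336], TCP at [0.153, 0.528, 0.231] pointing down, gripper open.
Joint ranges: [-178.18, 178.18], [-50.72, 133.34], [12.68, 142.11], [-81.47, 261.47], [9.98, 163.14], [-165.26, 165.26]. Speed limits (degrees/s): [136.94, 136.94, 180, 180, 180, 180].

## Interface

Orientations are given as a 3x3 rotation matrix whose columns are the frame's x, y, z axes.
In Python, from rig import observe, get_image, camera_info, env gives the robot as it stands.
- The arm moves only by the tool drive_tool, never from a script. Its arguments are lists of equal length, an entry for each row: "offset": the shift along the tool's x, y, z in units of 40 mm (1.0 is 40 mm), a list of three; "turn": the turn, a rotation vector about the tool's x, y, z in units of 6 degrees (1.0 is 6 degrees), a list of three; "hand": the opening, from 0 (shut) to 1 (fully open). A call has exactly 10 rows; each row shifts and turns the commanded pose from where the row before left it, along the tool's axes as they then stand; what a row does not reach is not made up. A row lasts 1/8 s, in which the tool goes at most 62.5 mm and 10.7 degrees, less where a joint would pass 70% of its speed; a pose out of reach is approached as far as the arm can. A call is refused whole if a number of a shift passes 1 or a number of a turn 1, either way. A call with a gripper value outside its range is refused whole. The fingers move at their own pace and stop on an object; "newtons" is the grip in N (left out, the last holds). Time passes only in rows, so rows that do not move let the fingers close, or fill a call up. It gives the time, the measured TCP pose, the force, the opening and the grip force at its end, in the units of the state.
- observe(): the state, without advancing time (a new reading comes with each control period).
- get_image(name): name is "scene" or "top" or "wrist"; returns the picture (384x512x3 uint8, blue, green, red); there is no depth.
- camera_info(name): a dict with "fx", "fy", "cx", "cy" (pixels), "world_to_cam" (4x4, takes a point from world to camera coordinates). Camera axes: x right, y down, z forward; pixel columns grow to the right and rows downward; lengths in m; the calibration is good to about 2 mm. A picture is of the moment at which its call begins: read the wrist's pose just before it. camera_info takes no time and is no camera call; for the wrist camera it gives the pose at the moment of the call.
- env.close_job(): hands the job in; it is judged then, once.
The state is a dict: "time_s": time; "q": joint angles; "qvel": joint speeds; "joint_efforts": joint torques, N m; "position": TCP position; "tool_rot": TCP orientation; "ft_force": force on the tool from outside, world axes, zero at the start; "wrist_torque": the same for the moment, N m; "grip_width": finger opening in m; "gripper_force": force on a finger pad.
Only numpy, scipy, OpenCV 4.12 (cv2) and the standard library are available. Lean on these libraries where they do the work, as an engineer would, in place of code of your own. Each camera call takes 0.05 s, during which the arm holds its last target. There are 200 camera calls.

## Task

The hydraulic loader valve on the bench must be put in float, but the top one of the three packing plates stacked under its lever's swing is in the way. Slide that top plate off the stack sideways without lifting it up and without shifting the plates below, and lay it flat beside the stack on the mounting board or the bench. Then push the lever away from its rest side, past the first stiff detent, into the float notch just behind it, so that it stays there by itself; do not leave it beyond the second detent.

Things in the scene. Friction and masses are not known exactly. Their poses are not given: they have to be found in the camera images.
- valve: grey hydraulic hand valve, body 150 x 112 mm, top at z = 51 mm, bolted to a fixed plywood board 8 mm thick (300 x 225 mm, x from -110 to 190, y from -225 to 0 mm). Origin: on the lever's pivot axis at bench height (z = 0); z up; x is the direction in which the lever is pushed; the lever points roughly to -y.
- lever_pivot (a point): lever's pivot axis, at z = 61 mm, mid-height of the arm. In the valve's frame the grip stands at (150 sin(a), -150 cos(a)) mm from it, with a = joint lever - 0.55: in neutral at x = -78, y = -128 mm. Pushed at the grip, free travel takes 1 to 3 N; the lever springs back to neutral if let go before the first detent's crest.
- lever_grip (a point): middle of the black upright round grip (26 mm diameter, from z = 69 to 127 mm) at the free end of the lever; the point is 150 mm from the pivot axis, at z = 98 mm. The steel lever arm below it is 20 mm wide and runs level at z = 55 to 67 mm, 160 mm long from the pivot.
- lever (a joint): lever angle, rad, counter-clockwise from above; 0 = neutral, end stop 1.3. First detent begins somewhere from 0.25 to 0.75 (unseen): push at the grip rises to 7-13 N, then falls to nothing within 0.15 rad as it snaps into float, 0.1 past the crest, resting at 0.45 to 1.0. Second crest 0.23 past the first, a little stiffer; the ledge beyond it is not float, but it can be pulled back.
- pin (a joint): outward travel in m of the lever's sprung detent pin, seen as a small dark steel tab (12 x 14 x 7 mm) on the arm 64 mm from the pivot: about 0 (under 0.001) in free travel and in the float notch, about 0.003 to 0.004 on a detent's crest, about 0.002 on the ledge beyond the second detent.
- plate_top: top one of three equal loose brown wooden packing plates, 50 (x) x 100 (y) x 20 mm, about 0.1 kg, stacked flat. Origin: centre of its underside (at z = 48 mm in the stack), its long side along its y. The lever arm would strike it.
- plate_mid: middle packing plate, same size, underside at z = 28 mm. Origin: centre of its underside. The lever arm passes 7 mm above it.
- plate_low: lowest packing plate, same size, lying on the valve's mounting board (underside at z = 8 mm). Origin: centre of its underside. The board is free on the stack's +x side, for about 130 mm.
- masking_tape: bystander: roll of masking tape, 68 mm diameter, 24 mm high, lying flat; leave it alone
- marker_black: bystander: black and white marker pen, 130 mm long, 14 mm thick; leave it alone

How it is judged (in metres and radians):
On the way:
1. the top plate lies flat on the board or bench beside the stack, the lever still at rest in neutral (height (world z) of plate_top below 0.014 m and angle between plate_top's own z axis and vertical below 0.08 rad and horizontal distance between plate_top and plate_low above 0.05 m and linear speed of plate_top below 0.02 m/s and value of joint lever below 0.15 rad), for 0.2 s.
At the end, for the whole second after the job is handed in: The top plate lies flat and at rest on board or bench (underside below 14 mm, tilt below 0.08 rad), 50 mm or more from the stack's centre; the lower plates are within 12 mm of their start; the lever rests by itself between the two detents (joint over 0.4, pin under 1.2 mm, under 0.03 rad/s) (height (world z) of plate_top below 0.014 m and angle between plate_top's own z axis and vertical below 0.08 rad and horizontal distance between plate_top and plate_low above 0.05 m and linear speed of plate_top below 0.02 m/s and distance of each of plate_mid, plate_low from where it was at the start of the episode below 0.012 m and value of joint lever above 0.4 rad and value of joint pin below 0.0012 m and velocity of joint lever between -0.03 and 0.03 rad/s); the robot touches nothing.
It fails at once if the top plate is lifted more than 30 mm above its place on the stack (height (world z) of plate_top above 0.078 m).
It fails at once if a lower plate is shifted by more than 12 mm (distance of any of plate_mid, plate_low from where it was at the start of the episode above 0.012 m).
It fails at once if the valve or its lever is driven against the top plate (more than 3 N) (contact force between valve and plate_top above 3 N).
It fails at once if a bystander is moved by more than 30 mm (distance of any of masking_tape, marker_black from where it was at the start of the episode above 0.03 m).
It also fails if it takes over 72 s, if anything falls off the work surface, if the arm or the gripper's body presses on something with over 40 N, if the wrist force passes 120 N, or if a joint passes its speed limit or range.

## Working session

There is one attempt and no reset: what is moved stays moved. The work goes in short steps, Python scripts to look and compute and a tool call to move; the robot and the scene stay as the last step left them, time stands still between calls to the robot, and variables do not carry over. Pictures are saved under pics/ and viewed, at most 10 in all, crops included, and the job is handed in when it is done.

Besides the shell and the picture viewer there is one more tool, called after "Emit:" as name(argument=value, ...), one argument or row to a line, values as JSON. drive_tool: Moves the arm, as the interface text tells. Its arguments: {"type":"object","properties":{"offset":{"type":"array"},"turn":{"type":"array"},"hand":{"type":"array"},"newtons":{"type":"number"}},"required":["offset","turn","hand"]}

```bash
mkdir -p pics; ls; python3 - <<'E'
from rig import *
import cv2,numpy as np
s=observe();print(s['time_s'],s['position'],np.round(s['tool_rot'],3).tolist(),s['grip_width'],env.hold_point_z)
for n in ("scene","top"):
    cv2.imwrite(f"pics/{n}0.png",get_image(n)); c=camera_info(n);print(n,c['fx'],c['cx'],np.round(c['world_to_cam'],3).tolist())
E
```

```text
pics
0.0 [0.15280659 0.52803434 0.23067331] [[-0.961, 0.278, -0.001], [0.278, 0.961, -0.001], [0.0, -0.002, -1.0]] 0.0852066161363239 0.0187
scene 372.5746909693589 256.3468288546512 [[0.847, -0.531, -0.015, -0.439], [-0.313, -0.477, -0.822, 0.202], [0.429, 0.701, -0.57, 0.728], [0.0, 0.0, 0.0, 1.0]]
top 498.690111185406 258.41499786133977 [[-0.007, -1.0, 0.006, -0.049], [-0.997, 0.006, -0.074, 0.491], [0.074, -0.006, -0.997, 1.276], [0.0, 0.0, 0.0, 1.0]]
```

View pics/top0.png

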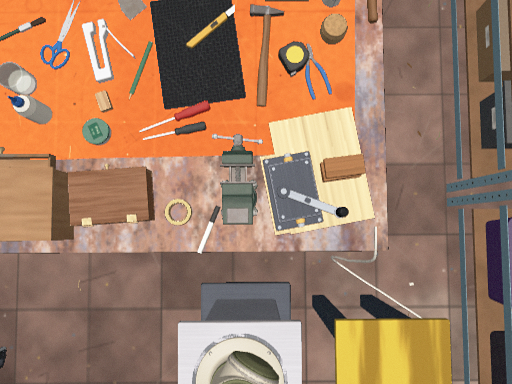

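View pics/scene0.png

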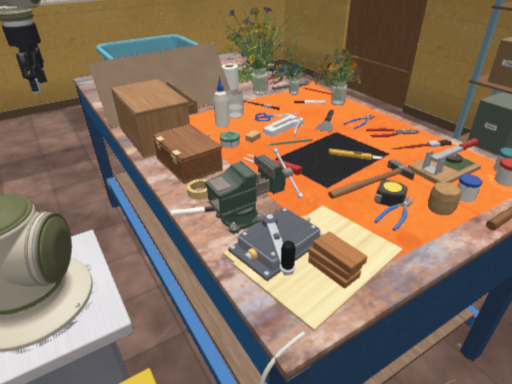

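The top view shows the valve pivot near (285,191), grip near (342,212) and stack near (342,167). The lever swings upward in the image, towards the stack. I'll zoom in on that area.

```bash
python3 - <<'E'
import cv2
i=cv2.imread("pics/top0.png")[95:245,195:395]
cv2.imwrite("pics/c.png",cv2.resize(i,None,fx=4,fy=4,interpolation=cv2.INTER_CUBIC))
E
```

```text
(no output)
```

View pics/c.png

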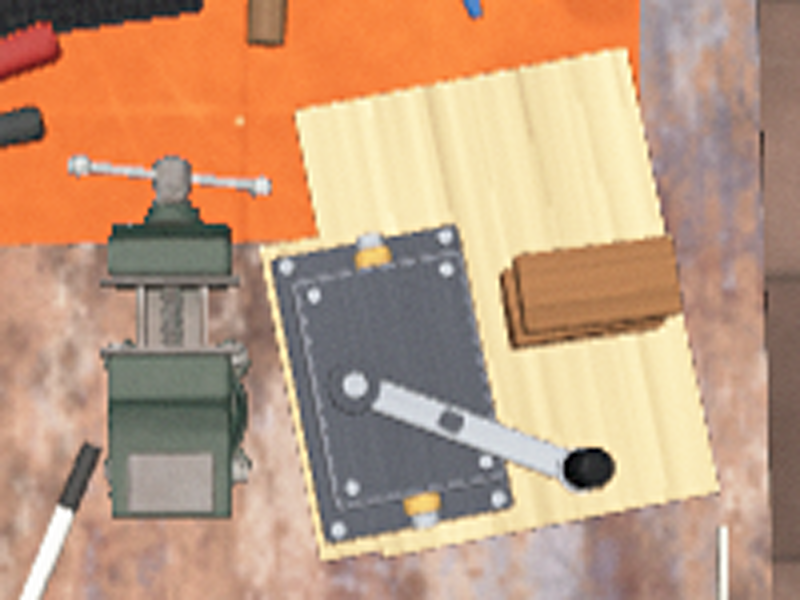

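The crop shows the top plate's corners at (513,258), (670,238), (682,314) and (523,335). The pivot is at (355,385), the grip's top at (590,467), and the board's corners at (628,48), (718,492) and (323,558).

```bash
cat > h.py <<'E'
import numpy as np
from rig import camera_info
def back(c,u,v,z):
    W=c['world_to_cam'];R=W[:3,:3];t=W[:3,3]
    d=R.T@np.array([(u-c['cx'])/c['fx'],(v-c['cy'])/c['fy'],1]);o=-R.T@t
    return o+d*(z-o[2])/d[2]
E
python3 - <<'E'
from h import *
c=camera_info("top")
f=lambda u,v,z:back(c,195+(u+.5)/4-.5,95+(v+.5)/4-.5,z)
P=[f(*p,.068) for p in((513,258),(670,238),(682,314),(523,335))]
for n,p in zip(("TL","TR","BR","BL"),P):print(n,p.round(4))
print("ctr",np.mean(P,0).round(4)); print([np.linalg.norm(P[i]-P[(i+1)%4]).round(4) for i in range(4)])
print([np.degrees(np.arctan2(*(P[a]-P[b])[:2][::-1])).round(1) for a,b in((0,1),(3,2),(0,3),(1,2))])
pv=f(355,385,.067);g=f(589,467,.127);print("pivot",pv,"grip",g,np.linalg.norm((g-pv)[:2]),np.degrees(np.arctan2(*(g-pv)[:2][::-1])))
B=[f(*p,.008) for p in((628,48),(718,492),(323,558))]
for b in B:print("board",b.round(4))
print([np.degrees(np.arctan2(*(B[a]-B[b])[:2][::-1])).round(1) for a,b in((0,1),(2,1))],np.linalg.norm(B[0]-B[1]),np.linalg.norm(B[2]-B[1]))
E
```

```text
TL [ 0.5612 -0.2143  0.068 ]
TR [ 0.5732 -0.3131  0.068 ]
BR [ 0.5253 -0.3196  0.068 ]
BL [ 0.5127 -0.2198  0.068 ]
ctr [ 0.5431 -0.2667  0.068 ]
[np.float64(0.0995), np.float64(0.0484), np.float64(0.1006), np.float64(0.0488)]
[np.float64(96.9), np.float64(97.2), np.float64(6.4), np.float64(7.7)]
pivot [ 0.4821221  -0.11444887  0.067     ] grip [ 0.42831744 -0.24925943  0.127     ] 0.1451510566531822 -111.75759126414417
board [ 0.7089 -0.3011  0.008 ]
board [ 0.4148 -0.3537  0.008 ]
board [ 0.3737 -0.0958  0.008 ]
[np.float64(10.2), np.float64(99.0)] 0.2987766934454051 0.26118256752318014
```

Emit:
drive_tool(
  offset=[
    [-0.75,-0.82,-0.4],
    [-0.75,-0.82,-0.4],
    [-0.75,-0.82,-0.4],
    [-0.75,-0.82,0],
    [-0.75,-0.82,0],
    [-0.75,-0.82,0],
    [-0.75,-0.82,0],
    [-0.75,-0.82,0],
    [-0.75,-0.82,0],
    [-0.75,-0.82,0],
  ],
  turn=[
    [0,0,0],
    [0,0,0],
    [0,0,0],
    [0,0,0],
    [0,0,0],
    [0,0,0],
    [0,0,0],
    [0,0,0],
    [0,0,0],
    [0,0,0],
  ],
  hand=[1,1,1,1,1,1,1,1,1,1],
)

```text
time_s: 1.35
position: [0.3502, 0.1284, 0.2792]
tool_rot: [[-0.961, 0.278, -0.0], [0.278, 0.961, 0.0], [0.0, -0.0, -1.0]]
ft_force: [0.1, -0.1, -0.9]
grip_width: 0.0852
gripper_force: 0.0
```

Emit:
drive_tool(
  offset=[
    [-0.75,-0.82,0],
    [-0.75,-0.82,0],
    [-0.75,-0.82,0],
    [-0.75,-0.82,0],
    [-0.75,-0.82,0],
    [-0.75,-0.82,0],
    [-0.75,-0.82,0],
    [-0.75,-0.82,0],
    [-0.75,-0.82,0],
    [-0.75,-0.82,0],
  ],
  turn=[
    [0,0,0],
    [0,0,0],
    [0,0,0],
    [0,0,0],
    [0,0,0],
    [0,0,0],
    [0,0,0],
    [0,0,0],
    [0,0,0],
    [0,0,0],
  ],
  hand=[1,1,1,1,1,1,1,1,1,1],
)

```text
time_s: 2.6
position: [0.5473, -0.27, 0.2789]
tool_rot: [[-0.961, 0.278, -0.001], [0.278, 0.961, 0.001], [0.001, 0.0, -1.0]]
ft_force: [-0.4, -0.3, 1.9]
grip_width: 0.0855
gripper_force: 0.0
```

Emit:
drive_tool(
  offset=[
    [0,0,0],
    [0,0,0],
    [0,0,0],
    [0,0,0],
    [0,0,0],
    [0,0,0],
    [0,0,0],
    [0,0,0],
    [0,0,0],
    [0,0,0],
  ],
  turn=[
    [0,0,1],
    [0,0,1],
    [0,0,1],
    [0,0,1],
    [0,0,1],
    [0,0,1],
    [0,0,1],
    [0,0,1],
    [0,0,1],
    [0,0,1],
  ],
  hand=[1,1,1,1,1,1,1,1,1,1],
)

```text
time_s: 3.85
position: [0.5468, -0.2686, 0.2789]
tool_rot: [[-0.236, 0.972, -0.001], [0.972, 0.236, 0.001], [0.001, -0.001, -1.0]]
ft_force: [-0.4, -0.4, 0.2]
grip_width: 0.0852
gripper_force: 0.0
```

Emit:
drive_tool(
  offset=[
    [0,0,0.8],
    [0,0,0.8],
    [0,0,0.8],
    [0,0,0],
    [0,0,0],
    [0,0,0],
    [0,0,0],
    [0,0,0],
    [0,0,0],
    [0,0,0],
  ],
  turn=[
    [0,0,0.55],
    [0,0,0.55],
    [0,0,0],
    [0,0,0],
    [0,0,0],
    [0,0,0],
    [0,0,0],
    [0,0,0],
    [0,0,0],
    [0,0,0],
  ],
  hand=[1,1,1,1,1,1,1,1,1,1],
)

```text
time_s: 5.1
position: [0.5468, -0.2687, 0.1834]
tool_rot: [[-0.126, 0.992, 0.0], [0.992, 0.126, 0.0], [0.0, 0.0, -1.0]]
ft_force: [0.7, 0.5, -0.0]
grip_width: 0.0853
gripper_force: 0.0
```

```bash
python3 - <<'E'
from rig import *
import cv2,json
s=observe();c=camera_info("wrist");cv2.imwrite("pics/w1.png",get_image("wrist"))
json.dump({k:(v.tolist() if hasattr(v,'tolist') else v) for k,v in c.items() if k in('fx','fy','cx','cy','world_to_cam')},open('w1.json','w'))
print(s['position'],s['q'].round(1) if hasattr(s['q'],'round') else s['q'])
E
```

```text
[ 0.54684722 -0.26867657  0.18335595] [-37.3  29.8  69.    0.   81.2 -44.5]
```

View pics/w1.png

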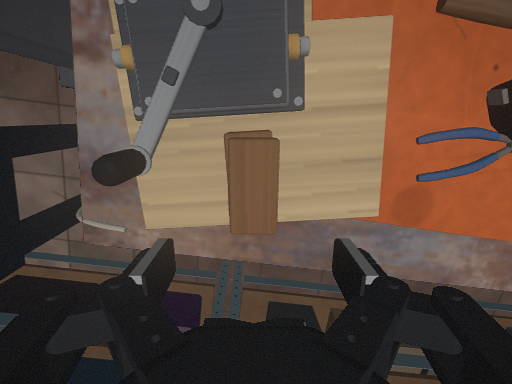

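The wrist view shows the top plate's corners near (230,138), (279,139), (276,234) and (231,233). The plate below peeks out at its upper left.

```bash
python3 - <<'E'
import json
from h import *
c=json.load(open('w1.json'));c['world_to_cam']=np.array(c['world_to_cam'])
P=[back(c,u,v,.068) for u,v in((230,138),(279,139),(276,234),(231,233))]
for p in P:print(p.round(4))
print("ctr",np.mean(P,0).round(4),[np.linalg.norm(P[i]-P[(i+1)%4]).round(4) for i in range(4)])
print([np.degrees(np.arctan2(*(P[a]-P[b])[:2][::-1])).round(1) for a,b in((0,3),(1,2),(1,0),(2,3))])
print("mid TL at z48",back(c,225,133,.048),back(c,271,130,.048))
E
```

```text
[ 0.5178 -0.2196  0.068 ]
[ 0.5641 -0.2147  0.068 ]
[ 0.576  -0.3123  0.068 ]
[ 0.5288 -0.3171  0.068 ]
ctr [ 0.5467 -0.2659  0.068 ] [np.float64(0.0466), np.float64(0.0983), np.float64(0.0474), np.float64(0.0981)]
[np.float64(96.5), np.float64(97.0), np.float64(6.1), np.float64(5.9)]
mid TL at z48 [ 0.51069169 -0.21701058  0.048     ] [ 0.55671702 -0.20814723  0.048     ]
```

Emit:
drive_tool(
  offset=[
    [0,0,0.7],
    [0,0,0.7],
    [0,0,0.7],
    [0,0,0.6],
    [0,0,0.4],
    [0,0,0.2],
    [0,0,0],
    [0,0,0],
    [0,0,0],
    [0,0,0],
  ],
  turn=[
    [0,0,0],
    [0,0,0],
    [0,0,0],
    [0,0,0],
    [0,0,0],
    [0,0,0],
    [0,0,0],
    [0,0,0],
    [0,0,0],
    [0,0,0],
  ],
  hand=[1,1,1,1,1,1,1,0.8,0.8,0.8],
  newtons=40,
)

```text
time_s: 6.4
position: [0.547, -0.2688, 0.0517]
tool_rot: [[-0.126, 0.992, 0.001], [0.992, 0.126, -0.0], [-0.001, 0.0, -1.0]]
ft_force: [0.6, -0.2, -0.7]
grip_width: 0.0684
gripper_force: 0.0
```

Emit:
drive_tool(
  offset=[
    [0,0,0],
    [0,0,0],
    [0,0,0],
    [0,0,0],
    [0,0,0],
    [0,0,0],
    [0,0,0],
    [0,0,0],
    [0,0,0],
    [0,0,0],
  ],
  turn=[
    [0,0,0],
    [0,0,0],
    [0,0,0],
    [0,0,0],
    [0,0,0],
    [0,0,0],
    [0,0,0],
    [0,0,0],
    [0,0,0],
    [0,0,0],
  ],
  hand=[0.7,0.65,0.6,0.55,0.5,0.45,0.4,0.4,0.4,0.4],
  newtons=40,
)

```text
time_s: 7.65
position: [0.547, -0.2688, 0.0516]
tool_rot: [[-0.126, 0.992, 0.0], [0.992, 0.126, -0.0], [-0.0, 0.0, -1.0]]
ft_force: [-1.5, -0.2, 4.7]
grip_width: 0.0487
gripper_force: 42.6
```

Emit:
drive_tool(
  offset=[
    [0,0,-0.03],
    [0,0.1,0],
    [0,0.2,0],
    [0,0.35,0],
    [0,0.4,0],
    [0,0.4,0],
    [0,0.4,0],
    [0,0.4,0],
    [0,0.2,0],
    [0,0.05,0],
  ],
  turn=[
    [0,0,0],
    [0,0,0],
    [0,0,0],
    [0,0,0],
    [0,0,0],
    [0,0,0],
    [0,0,0],
    [0,0,0],
    [0,0,0],
    [0,0,0],
  ],
  hand=[0.4,0.4,0.4,0.4,0.4,0.4,0.4,0.4,0.4,0.4],
)

```text
time_s: 8.9
position: [0.6463, -0.2558, 0.0522]
tool_rot: [[-0.127, 0.992, -0.0], [0.992, 0.127, 0.0], [0.0, -0.0, -1.0]]
ft_force: [-0.2, -0.9, -1.5]
grip_width: 0.049
gripper_force: 42.0
```

```bash
python3 - <<'E'
from rig import *
import cv2
a=get_image("wrist");b=get_image("scene")[180:330,200:420]
cv2.imwrite("pics/w2.png",cv2.hconcat([cv2.resize(a,(400,300)),cv2.resize(b,(400,300))]))
E
```

```text
(no output)
```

View pics/w2.png

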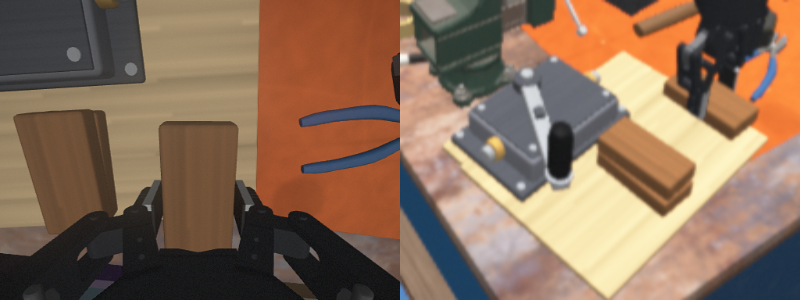

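The plate is held clear of the stack and the two lower plates are undisturbed. Next I'll lower it about 40 mm.

Emit:
drive_tool(
  offset=[
    [0,0,0.15],
    [0,0,0.2],
    [0,0,0.2],
    [0,0,0.2],
    [0,0,0.15],
    [0,0,0.08],
    [0,0,0.03],
    [0,0,0],
    [0,0,0],
    [0,0,0],
  ],
  turn=[
    [0,0,0],
    [0,0,0],
    [0,0,0],
    [0,0,0],
    [0,0,0],
    [0,0,0],
    [0,0,0],
    [0,0,0],
    [0,0,0],
    [0,0,0],
  ],
  hand=[0.4,0.4,0.4,0.4,0.4,0.4,0.4,0.4,0.4,0.4],
)

```text
time_s: 10.25
position: [0.6461, -0.2561, 0.0123]
tool_rot: [[-0.126, 0.992, 0.0], [0.992, 0.126, -0.0], [-0.0, 0.0, -1.0]]
ft_force: [0.1, -0.9, -0.9]
grip_width: 0.0489
gripper_force: 42.0
```

Emit:
drive_tool(
  offset=[
    [0,0,0.03],
    [0,0,0],
    [0,0,0],
    [0,0,0],
    [0,0,0],
    [0,0,0],
    [0,0,-0.3],
    [0,0,-0.6],
    [0,0,-0.9],
    [0,0,-0.9],
  ],
  turn=[
    [0,0,0],
    [0,0,0],
    [0,0,0],
    [0,0,0],
    [0,0,0],
    [0,0,0],
    [0,0,0],
    [0,0,0],
    [0,0,0],
    [0,0,0],
  ],
  hand=[0.4,0.4,0.68,0.72,0.75,0.75,0.75,0.75,0.75,0.75],
)

```text
time_s: 11.5
position: [0.6461, -0.2561, 0.121]
tool_rot: [[-0.126, 0.992, 0.001], [0.992, 0.126, -0.0], [-0.0, 0.001, -1.0]]
ft_force: [-0.7, 0.0, 0.6]
grip_width: 0.0643
gripper_force: 0.0
```

Emit:
drive_tool(
  offset=[
    [0,0,-0.8],
    [0,-0.5,-0.5],
    [0,-1,0],
    [0,-1,0],
    [0,-1,0],
    [0,-1,0],
    [0,0,0],
    [0,0,0],
    [0,0,0],
    [0,0,0],
  ],
  turn=[
    [0,0,0],
    [0,0,0],
    [0,0,0],
    [0,0,0],
    [0,0,0],
    [0,0,0],
    [0,0,0],
    [0,0,0],
    [0,0,0],
    [0,0,0],
  ],
  hand=[0.75,0.4,0,0,0,0,0,0,0,0],
)

```text
time_s: 12.75
position: [0.4681, -0.2786, 0.1708]
tool_rot: [[-0.127, 0.992, -0.0], [0.992, 0.127, 0.0], [0.0, 0.0, -1.0]]
ft_force: [-0.3, -0.1, -0.5]
grip_width: -0.0001
gripper_force: 0.0
```

```bash
python3 - <<'E'
from rig import *
import cv2
a=get_image("top")[95:245,195:395];b=get_image("scene")[180:330,200:400]
print(observe()['position'])
cv2.imwrite("pics/t3.png",cv2.hconcat([cv2.resize(a,(400,300)),cv2.resize(b,(400,300))]))
E
```

```text
[ 0.46782786 -0.27866434  0.17076382]
```

View pics/t3.png

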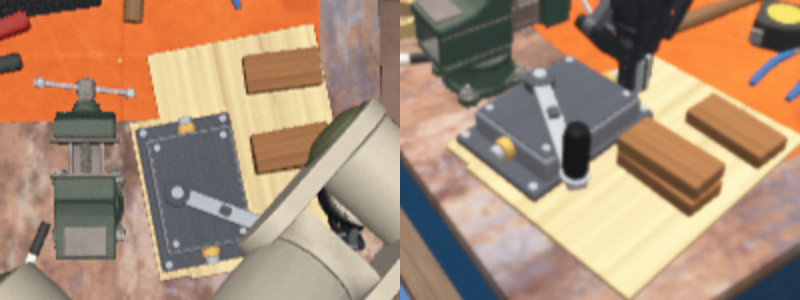

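The plate lies flat beside the stack, and the stack hasn't moved. Next I'll straddle the grip, with the closing axis tangential to the lever's swing.

Emit:
drive_tool(
  offset=[
    [0.4,-0.45,0],
    [0.4,-0.46,0],
    [0,0,0],
    [0,0,0],
    [0,0,0],
    [0,0,0],
    [0,0,0],
    [0,0,0],
    [0,0,0],
    [0,0,0],
  ],
  turn=[
    [0,0,0],
    [0,0,0],
    [0,0,0.97],
    [0,0,0.97],
    [0,0,0.97],
    [0,0,0.97],
    [0,0,0.97],
    [0,0,0],
    [0,0,0],
    [0,0,0],
  ],
  hand=[0.5,1,1,1,1,1,1,1,1,1],
)

```text
time_s: 14.1
position: [0.4274, -0.2516, 0.1709]
tool_rot: [[0.371, 0.929, -0.0], [0.929, -0.371, 0.0], [0.0, -0.0, -1.0]]
ft_force: [-0.7, 0.1, -0.1]
grip_width: 0.0854
gripper_force: 0.0
```

```bash
python3 - <<'E'
from rig import *
import cv2
print(observe()['q'])
cv2.imwrite("pics/w4.png",get_image("wrist"))
E
```

```text
[-4.41938788e+01  1.96677904e+01  8.85379852e+01  1.18099220e-04
  7.17951287e+01 -2.24119205e+01]
```

View pics/w4.png

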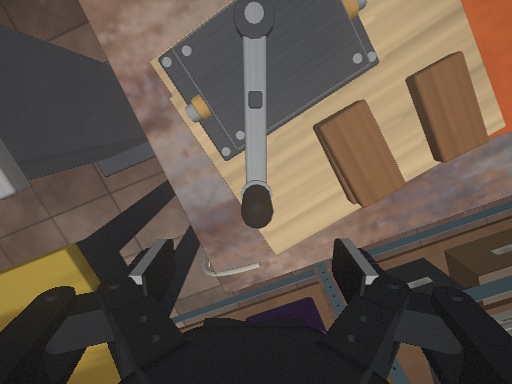

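The lever lies along the tool's x axis and is centred between the fingers, with the grip at (257,207). I'll descend and close loosely.

Emit:
drive_tool(
  offset=[
    [0,0,0.5],
    [0,0,0.6],
    [0,0,0.6],
    [0,0,0.4],
    [0,0,0],
    [0,0,0],
    [0,0,0],
    [0,0,0],
    [0,0,0],
    [0,0,0],
  ],
  turn=[
    [0,0,0],
    [0,0,0],
    [0,0,0],
    [0,0,0],
    [0,0,0],
    [0,0,0],
    [0,0,0],
    [0,0,0],
    [0,0,0],
    [0,0,0],
  ],
  hand=[1,1,1,1,0.7,0.5,0.36,0.36,0.36,0.36],
  newtons=60,
)

```text
time_s: 15.4
position: [0.4275, -0.2518, 0.0871]
tool_rot: [[0.372, 0.928, 0.001], [0.928, -0.372, -0.0], [-0.0, 0.001, -1.0]]
ft_force: [1.0, 0.0, 0.6]
grip_width: 0.031
gripper_force: 0.5
```

Emit:
drive_tool(
  offset=[
    [0,0.11,0],
    [0,0.11,0],
    [0,0.11,0],
    [0,0.11,0],
    [0,0.11,0],
    [0,0.11,0],
    [0,0.11,0],
    [0,0.11,0],
    [0.02,0,0],
    [0,0,0],
  ],
  turn=[
    [0,0,-0.28],
    [0,0,-0.28],
    [0,0,-0.28],
    [0,0,-0.28],
    [0,0,-0.28],
    [0,0,-0.28],
    [0,0,-0.28],
    [0,0,-0.28],
    [0,0,0],
    [0,0,0],
  ],
  hand=[0.36,0.36,0.36,0.36,0.36,0.36,0.36,0.36,0.36,0.36],
)

```text
time_s: 16.65
position: [0.4612, -0.2607, 0.087]
tool_rot: [[0.146, 0.989, -0.0], [0.989, -0.146, -0.0], [-0.0, 0.0, -1.0]]
ft_force: [-1.5, 0.0, -0.3]
grip_width: 0.0304
gripper_force: 0.7
```

Emit:
drive_tool(
  offset=[
    [0,0.1,0],
    [0,0.1,0],
    [0,0,0],
    [0,0,0],
    [0,0,0],
    [0,0,0],
    [0,0,0],
    [0,0,0],
    [0,0,0],
    [0,0,0],
  ],
  turn=[
    [0,0,-0.25],
    [0,0,-0.25],
    [0,0,0],
    [0,0,0],
    [0,0,0],
    [0,0,0],
    [0,0,0],
    [0,0,0],
    [0,0,0],
    [0,0,0],
  ],
  hand=[0.36,0.36,0.36,0.36,0.36,0.36,0.36,0.36,0.36,0.36],
)

```text
time_s: 17.9
position: [0.4691, -0.2616, 0.087]
tool_rot: [[0.094, 0.996, 0.0], [0.996, -0.094, -0.0], [-0.0, 0.0, -1.0]]
ft_force: [-1.2, -0.8, 0.2]
grip_width: 0.0309
gripper_force: 0.9
```

Emit:
drive_tool(
  offset=[
    [0,0.1,0],
    [0,0.1,0],
    [0,0,0],
    [0,0,0],
    [0,0,0],
    [0,0,0],
    [0,0,0],
    [0,0,0],
    [0,0,0],
    [0,0,0],
  ],
  turn=[
    [0,0,-0.25],
    [0,0,-0.25],
    [0,0,0],
    [0,0,0],
    [0,0,0],
    [0,0,0],
    [0,0,0],
    [0,0,0],
    [0,0,0],
    [0,0,0],
  ],
  hand=[0.36,0.36,0.36,0.36,0.36,0.36,0.36,0.36,0.36,0.36],
)

```text
time_s: 19.15
position: [0.4771, -0.2622, 0.0869]
tool_rot: [[0.042, 0.999, -0.0], [0.999, -0.042, 0.0], [0.0, -0.0, -1.0]]
ft_force: [-2.6, 0.7, 0.4]
grip_width: 0.0308
gripper_force: 0.9
```

Emit:
drive_tool(
  offset=[
    [0,0.1,0],
    [0,0.1,0],
    [0,0,0],
    [0,0,0],
    [0,0,0],
    [0,0,0],
    [0,0,0],
    [0,0,0],
    [0,0,0],
    [0,0,0],
  ],
  turn=[
    [0,0,-0.25],
    [0,0,-0.25],
    [0,0,0],
    [0,0,0],
    [0,0,0],
    [0,0,0],
    [0,0,0],
    [0,0,0],
    [0,0,0],
    [0,0,0],
  ],
  hand=[0.36,0.36,0.36,0.36,0.36,0.36,0.36,0.36,0.36,0.36],
)

```text
time_s: 20.4
position: [0.4851, -0.2624, 0.0869]
tool_rot: [[-0.01, 1.0, -0.0], [1.0, 0.01, 0.0], [0.0, -0.0, -1.0]]
ft_force: [-0.8, 1.1, 0.5]
grip_width: 0.0311
gripper_force: 0.9
```

Emit:
drive_tool(
  offset=[
    [0,0.1,0],
    [0,0.1,0],
    [0,0,0],
    [0,0,0],
    [0,0,0],
    [0,0,0],
    [0,0,0],
    [0,0,0],
    [0,0,0],
    [0,0,0],
  ],
  turn=[
    [0,0,-0.25],
    [0,0,-0.25],
    [0,0,0],
    [0,0,0],
    [0,0,0],
    [0,0,0],
    [0,0,0],
    [0,0,0],
    [0,0,0],
    [0,0,0],
  ],
  hand=[0.36,0.36,0.36,0.36,0.36,0.36,0.36,0.36,0.36,0.36],
)

```text
time_s: 21.65
position: [0.4931, -0.2623, 0.0869]
tool_rot: [[-0.063, 0.998, 0.0], [0.998, 0.063, -0.0], [-0.0, 0.0, -1.0]]
ft_force: [-2.9, 1.8, 0.3]
grip_width: 0.0311
gripper_force: 0.9
```

Emit:
drive_tool(
  offset=[
    [0,0.1,0],
    [0,0.1,0],
    [0,0,0],
    [0,0,0],
    [0,0,0],
    [0,0,0],
    [0,0,0],
    [0,0,0],
    [0,0,0],
    [0,0,0],
  ],
  turn=[
    [0,0,-0.25],
    [0,0,-0.25],
    [0,0,0],
    [0,0,0],
    [0,0,0],
    [0,0,0],
    [0,0,0],
    [0,0,0],
    [0,0,0],
    [0,0,0],
  ],
  hand=[0.36,0.36,0.36,0.36,0.36,0.36,0.36,0.36,0.36,0.36],
)

```text
time_s: 22.9
position: [0.5011, -0.2616, 0.0869]
tool_rot: [[-0.115, 0.993, -0.0], [0.993, 0.115, 0.0], [0.0, -0.0, -1.0]]
ft_force: [-2.3, 0.9, 0.4]
grip_width: 0.0309
gripper_force: 0.9
```

Emit:
drive_tool(
  offset=[
    [0,0.1,0],
    [0,0.1,0],
    [0,0,0],
    [0,0,0],
    [0,0,0],
    [0,0,0],
    [0,0,0],
    [0,0,0],
    [0,0,0],
    [0,0,0],
  ],
  turn=[
    [0,0,-0.25],
    [0,0,-0.25],
    [0,0,0],
    [0,0,0],
    [0,0,0],
    [0,0,0],
    [0,0,0],
    [0,0,0],
    [0,0,0],
    [0,0,0],
  ],
  hand=[0.36,0.36,0.36,0.36,0.36,0.36,0.36,0.36,0.36,0.36],
)

```text
time_s: 24.15
position: [0.509, -0.2607, 0.0869]
tool_rot: [[-0.167, 0.986, -0.0], [0.986, 0.167, -0.0], [-0.0, -0.0, -1.0]]
ft_force: [-1.9, 0.0, -0.2]
grip_width: 0.0309
gripper_force: 1.0
```

Emit:
drive_tool(
  offset=[
    [0,0.1,0],
    [0,0.1,0],
    [0,0,0],
    [0,0,0],
    [0,0,0],
    [0,0,0],
    [0,0,0],
    [0,0,0],
    [0,0,0],
    [0,0,0],
  ],
  turn=[
    [0,0,-0.25],
    [0,0,-0.25],
    [0,0,0],
    [0,0,0],
    [0,0,0],
    [0,0,0],
    [0,0,0],
    [0,0,0],
    [0,0,0],
    [0,0,0],
  ],
  hand=[0.36,0.36,0.36,0.36,0.36,0.36,0.36,0.36,0.36,0.36],
)

```text
time_s: 25.4
position: [0.5169, -0.2592, 0.0869]
tool_rot: [[-0.218, 0.976, -0.0], [0.976, 0.218, 0.0], [0.0, -0.0, -1.0]]
ft_force: [-2.6, 0.9, -0.2]
grip_width: 0.0309
gripper_force: 1.0
```

Emit:
drive_tool(
  offset=[
    [0,0.1,0],
    [0,0.1,0],
    [0,0,0],
    [0,0,0],
    [0,0,0],
    [0,0,0],
    [0,0,0],
    [0,0,0],
    [0,0,0],
    [0,0,0],
  ],
  turn=[
    [0,0,-0.25],
    [0,0,-0.25],
    [0,0,0],
    [0,0,0],
    [0,0,0],
    [0,0,0],
    [0,0,0],
    [0,0,0],
    [0,0,0],
    [0,0,0],
  ],
  hand=[0.36,0.36,0.36,0.36,0.36,0.36,0.36,0.36,0.36,0.36],
)

```text
time_s: 26.65
position: [0.5247, -0.2574, 0.0869]
tool_rot: [[-0.269, 0.963, -0.0], [0.963, 0.269, -0.0], [-0.0, -0.0, -1.0]]
ft_force: [-1.7, -1.0, 0.3]
grip_width: 0.0307
gripper_force: 1.1
```

Emit:
drive_tool(
  offset=[
    [0,0.1,0],
    [0,0.1,0],
    [0,0,0],
    [0,0,0],
    [0,0,0],
    [0,0,0],
    [0,0,0],
    [0,0,0],
    [0,0,0],
    [0,0,0],
  ],
  turn=[
    [0,0,-0.25],
    [0,0,-0.25],
    [0,0,0],
    [0,0,0],
    [0,0,0],
    [0,0,0],
    [0,0,0],
    [0,0,0],
    [0,0,0],
    [0,0,0],
  ],
  hand=[0.36,0.36,0.36,0.36,0.36,0.36,0.36,0.36,0.36,0.36],
)

```text
time_s: 27.9
position: [0.5315, -0.2552, 0.0869]
tool_rot: [[-0.32, 0.947, -0.003], [0.947, 0.32, 0.0], [0.001, -0.002, -1.0]]
ft_force: [-7.5, -0.3, 1.9]
grip_width: 0.0304
gripper_force: 4.0
```

Emit:
drive_tool(
  offset=[
    [0,0.1,0],
    [0,0.1,0],
    [0,0,0],
    [0,0,0],
    [0,0,0],
    [0,0,0],
    [0,0,0],
    [0,0,0],
    [0,0,0],
    [0,0,0],
  ],
  turn=[
    [0,0,-0.25],
    [0,0,-0.25],
    [0,0,0],
    [0,0,0],
    [0,0,0],
    [0,0,0],
    [0,0,0],
    [0,0,0],
    [0,0,0],
    [0,0,0],
  ],
  hand=[0.36,0.36,0.36,0.36,0.36,0.36,0.36,0.36,0.36,0.36],
)

```text
time_s: 29.15
position: [0.5398, -0.2524, 0.0868]
tool_rot: [[-0.368, 0.93, -0.0], [0.93, 0.368, 0.0], [0.0, -0.0, -1.0]]
ft_force: [-5.3, 1.6, 0.4]
grip_width: 0.0306
gripper_force: 2.0
```

Emit:
drive_tool(
  offset=[
    [0,0.1,0],
    [0,0,0],
    [0,0,0],
    [0,0,0],
    [0,0,0],
    [0,0,0],
    [0,0,0],
    [0,0,0],
    [0,0,0],
    [0,0,0],
  ],
  turn=[
    [0,0,-0.25],
    [0,0,0],
    [0,0,0],
    [0,0,0],
    [0,0,0],
    [0,0,0],
    [0,0,0],
    [0,0,0],
    [0,0,0],
    [0,0,0],
  ],
  hand=[0.36,0.36,0.36,0.36,0.36,0.36,0.36,0.36,0.36,0.36],
)

```text
time_s: 30.4
position: [0.5437, -0.2512, 0.087]
tool_rot: [[-0.392, 0.92, 0.0], [0.92, 0.392, -0.0], [-0.0, 0.0, -1.0]]
ft_force: [-2.0, -2.1, -0.9]
grip_width: 0.0306
gripper_force: 1.2
```

Emit:
drive_tool(
  offset=[
    [0,0.1,0],
    [0,0,0],
    [0,0,0],
    [0,0,0],
    [0,0,0],
    [0,0,0],
    [0,0,0],
    [0,0,0],
    [0,0,0],
    [0,0,0],
  ],
  turn=[
    [0,0,-0.25],
    [0,0,0],
    [0,0,0],
    [0,0,0],
    [0,0,0],
    [0,0,0],
    [0,0,0],
    [0,0,0],
    [0,0,0],
    [0,0,0],
  ],
  hand=[0.36,0.36,0.36,0.36,0.36,0.36,0.36,0.36,0.36,0.36],
)

```text
time_s: 31.65
position: [0.5473, -0.2494, 0.0869]
tool_rot: [[-0.416, 0.909, -0.0], [0.909, 0.416, 0.0], [0.0, -0.0, -1.0]]
ft_force: [1.5, 2.7, 0.8]
grip_width: 0.0309
gripper_force: 1.1
```

Tangential force rose to about 7.5 N near 0.70 rad, then fell and reversed at about 0.81 rad, so the lever should be in the notch. I'll release, lift straight up and check.

Emit:
drive_tool(
  offset=[
    [0,0.05,0],
    [0,0,0],
    [0,0,0],
    [0,0,0],
    [0,0,0],
    [0,0,0],
    [0,0,-0.8],
    [0,0,-1],
    [0,0,-0.5],
    [0,0,0],
  ],
  turn=[
    [0,0,-0.12],
    [0,0,0],
    [0,0,0],
    [0,0,0],
    [0,0,0],
    [0,0,0],
    [0,0,0],
    [0,0,0],
    [0,0,0],
    [0,0,0],
  ],
  hand=[0.36,0.36,0.5,0.7,0.9,1,1,1,1,1],
)

```text
time_s: 32.9
position: [0.5495, -0.2489, 0.1802]
tool_rot: [[-0.428, 0.904, 0.003], [0.904, 0.428, -0.002], [-0.003, 0.001, -1.0]]
ft_force: [0.3, 0.4, -0.3]
grip_width: 0.0854
gripper_force: 0.0
```

```bash
python3 - <<'E'
from rig import *
import cv2,json
c=camera_info("wrist");a=get_image("wrist");cv2.imwrite("pics/w5.png",a)
json.dump({k:(v.tolist() if hasattr(v,'tolist') else v) for k,v in c.items() if k in('fx','fy','cx','cy','world_to_cam')},open('w5.json','w'))
E
```

```text
(no output)
```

View pics/w5.png

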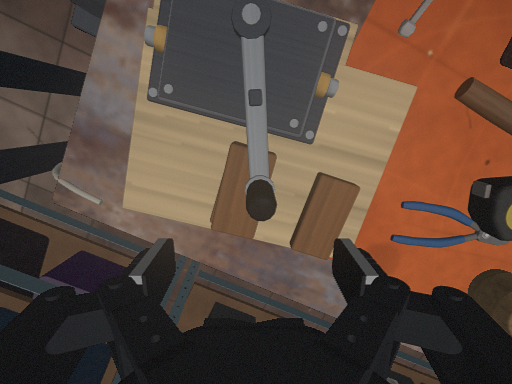

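The lever stays put past the stack: pivot (251,14), tab (255,97), grip (261,205). The moved plate is still flat at (325,215). Next I'll compare the tab's radius and the lever angle with the neutral picture, and check that the lever is still.

```bash
python3 - <<'E'
from rig import *
import cv2,json
from h import *
c=json.load(open('w5.json'));c['world_to_cam']=np.array(c['world_to_cam'])
b=get_image("wrist");a=cv2.imread("pics/w5.png")
print("diff",cv2.absdiff(a,b)[:240].max(), cv2.absdiff(a,b)[:240].mean())
def tab(i):
    g=cv2.cvtColor(i,cv2.COLOR_BGR2GRAY)[85:115,240:270].astype(float)
    arm=np.percentile(g,75);m=cv2.morphologyEx((g<110).astype('uint8'),cv2.MORPH_OPEN,np.ones((3,3)))
    n,l,s,ce=cv2.connectedComponentsWithStats(m)
    return arm,[(s[k].tolist(),(ce[k]+[240,85]).round(2)) for k in range(1,n)]
print(tab(cv2.imread("pics/w4.png")));print(tab(a))
pv=back(c,251,14,.067);t=back(c,255,97,.072);g=back(c,261.5,203,.120)
print(pv,t,g)
th=[np.degrees(np.arctan2(*(p-pv)[:2][::-1])) for p in(t,g)]
print(th,[np.radians(x+111.7) for x in th],[np.linalg.norm((p-pv)[:2]) for p in(t,g)])
i4=cv2.imread("pics/w4.png")
cv2.imwrite("pics/pins.png",cv2.hconcat([cv2.resize(x[60:140,220:290],(390,446),interpolation=cv2.INTER_CUBIC) for x in(i4,a)]))
E
```

```text
diff 149 3.3949869791666667
(np.float64(146.0), [([0, 0, 5, 30, 142], array([241.89, 100.12])), ([26, 0, 4, 30, 120], array([267.5,  99.5])), ([8, 6, 14, 18, 241], array([254.57,  99.34]))])
(np.float64(124.0), [([0, 0, 6, 30, 170], array([242.35, 100.09])), ([25, 0, 5, 30, 131], array([267.29,  98.7 ])), ([8, 4, 15, 17, 236], array([254.91,  96.98]))])
[ 0.48185302 -0.11077178  0.067     ] [ 0.51295015 -0.16849474  0.072     ] [ 0.55294579 -0.24134997  0.12      ]
[np.float64(-61.68728959336302), np.float64(-61.43409632327529)] [np.float64(0.8728864644422475), np.float64(0.8773055206491696)] [np.float64(0.0655665428677204), np.float64(0.14867698641087837)]
```

View pics/pins.png

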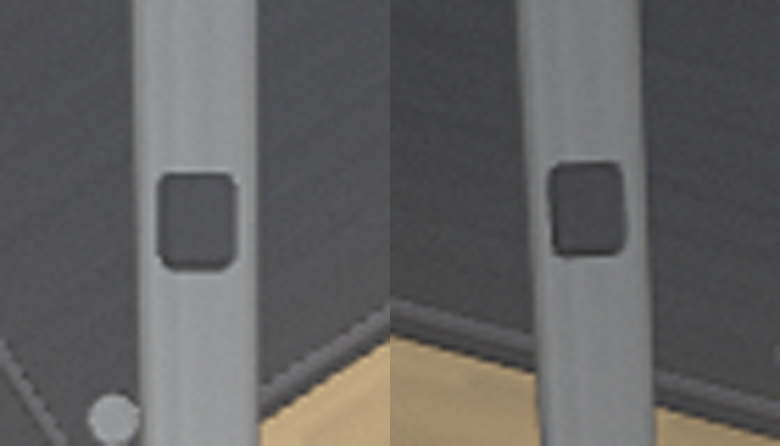

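```bash
python3 - <<'E'
from rig import *
import cv2,json
from h import *
c5=json.load(open('w5.json'))
W5=np.array(c5['world_to_cam'])
def T(R,p):
    M=np.eye(4);M[:3,:3]=R;M[:3,3]=p;return M
s=observe();X=camera_info("wrist")['world_to_cam']@T(s['tool_rot'],s['position'])  # tool->cam
R4=np.array([[.371,.929,0],[.929,-.371,0],[0,0,-1]]);W4=X@np.linalg.inv(T(R4,[.4274,-.2516,.1709]))
i6=get_image("wrist");i7=get_image("wrist");W6=X@np.linalg.inv(T(s['tool_rot'],s['position']))
print(s['position'],"still",cv2.absdiff(i6,i7)[:240].mean())
def bolt(i):
    g=cv2.GaussianBlur(cv2.cvtColor(i,cv2.COLOR_BGR2GRAY),(0,0),1)[0:32,236:272]
    n,l,st,ce=cv2.connectedComponentsWithStats((g>140).astype('uint8'));k=1+st[1:,4].argmax()
    return ce[k]+[236,0],st[k]
def tab(i):
    g=cv2.cvtColor(i,cv2.COLOR_BGR2GRAY)[85:115,246:266]
    n,l,st,ce=cv2.connectedComponentsWithStats((g<110).astype('uint8'));k=1+st[1:,4].argmax()
    return ce[k]+[246,85],st[k]
for W,i in((W4,cv2.imread("pics/w4.png")),(W6,i6)):
    c=dict(c5,world_to_cam=W);b,bs=bolt(i);t,ts=tab(i)
    p=back(c,*b,.067);q=back(c,*t,.07);d=(q-p)[:2]
    print(b,bs,t,ts,"pivot",p.round(4),"tab r",np.linalg.norm(d),"ang",np.arctan2(d[1],d[0]))
E
```

```text
[ 0.54875574 -0.24838415  0.17790561] still 1.9334147135416666
[252.1875   13.01875] [ 11   4  12  18 160] [254.57261411  99.33609959] [  2   6  14  18 241] pivot [ 0.4823 -0.1099  0.067 ] tab r 0.06569567055134364 ang -1.9202052526466027Traceback (most recent call last):
  File "<stdin>", line 21, in <module>
  File "<stdin>", line 14, in bolt
ValueError: attempt to get argmax of an empty sequence
```

The tab's radius matches neutral (65.6 vs 65.7 mm), so the pin is in. The lever rests at about 0.85 rad, clear of the second crest, so I'm handing in.

```bash
python3 -c "
from rig import env
print(env.close_job())"
```

```text
the job is handed in; nothing more can be done
None
```

I handed the job in, but no verdict came back: by my measurements the top plate lies flat on the board beside the undisturbed stack, and the lever holds by itself in float at about 0.85 rad with its pin seated.

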